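Load the shell feeder and hold its stop rod open

TASK

Lift the loading tray by its handle bar so that all four connector shells tip into the chute, where the stop rod holds them back, and let the tray down again. Then pull the stop rod straight up by its knob about 60 mm, without forcing it sideways against its guide or drawing it right out of its guide, so that all the shells run into the bin, and finish while still holding the rod raised there: do not let go.

Things in the scene. Friction and masses are not known exactly. Their poses are not given: they have to be found in the camera images.
- feeder: fixed bench feeder on a grey base plate 140 x 400 mm; along its y axis: tip tray (+y end), steel chute 66 mm wide sloping down 32 degrees to -y, guide block with stop rod, open blue bin (-y end). Origin on the bench, z up, x across the chute. In this frame: tray hinge y = -5 mm, stop rod y = -125 mm, chute's lower lip y = -159 mm, 54 mm high
- guide_top (a point): centre of the guide bore's mouth, on the top face of the aluminium guide block (78 mm across x, 44 mm along y, 50 mm tall), 175 mm above the bench. The bore is vertical, 19.5 mm in diameter, 50 mm deep, open below; under it are 50 mm of free height over the chute floor
- rod_knob (a point): centre of the stop rod's black round knob, 26 mm diameter, 27 mm tall, axis upright along z; grasp it here from above. At the start it is 28.5 mm above the guide's top. The knob's underside is 10 mm above a collar of 26 mm diameter, 5 mm thick, which rests on the guide's top
- stop_rod: the loose steel stop rod, 18 mm diameter, about 0.25 kg, upright in the guide bore; origin at the centre of its foot, z up along it. Home: the foot is 42 mm below the guide's underside and blocks the chute. Raised 42 mm the foot is level with the guide's underside; raised 92 mm it leaves the bore; let go, it falls back
- bin (a point): centre of the blue bin's floor, 12 mm above the bench; the bin is fixed to the feeder, inside 130 mm (x) by 120 mm (y), outer rim 78 mm above the bench
- tray_bar (a point): middle of the tip tray's dark round handle bar, 12 mm thick, 72 mm free between its bent ends, parallel to the feeder's x axis, beyond and above the tray's outer wall, free on both sides. Tray down: 130 mm to the +y side of the hinge, 55 mm above it (211 mm above the bench). Swings with the tray; the bar can turn between the fingers
- tray_hinge (a point): middle of the tray's hinge line, which is parallel to the feeder's x axis, at the tray's open pouring edge and at its floor's height, 156 mm above the bench
- tip_tray (a joint): angle of the tip tray, rad: 0 = down (level), grows as the bar is lifted up and over towards the chute, end stop 1.15. Open aluminium tray 64 x 100 mm, walls 26 mm, 0.35 kg; damped, sinks back by itself in a second or two when released; the shells slide off between about 0.2 and 0.5
- screwdriver: bystander: a screwdriver lying on the bench, origin under its middle
- tape_roll: bystander: a black roll of tape lying flat, 90 mm across, 19 mm tall, origin under its centre
- wire_spool: bystander: a grey spool, 70 mm across, 50 mm tall, origin under its centre
- shell0_c (a point): centre of a connector shell: a stubby metal cylinder, 26 mm diameter at its dark foot, 25 mm above, 28 mm tall, about 40 g; at the start it stands on the tip tray in a two-by-two group. Its z axis is the cylinder's axis
- shell1_c (a point): centre of a connector shell: a stubby metal cylinder, 26 mm diameter at its dark foot, 25 mm above, 28 mm tall, about 40 g; at the start it stands on the tip tray in a two-by-two group. Its z axis is the cylinder's axis
- shell2_c (a point): centre of a connector shell: a stubby metal cylinder, 26 mm diameter at its dark foot, 25 mm above, 28 mm tall, about 40 g; at the start it stands on the tip tray in a two-by-two group. Its z axis is the cylinder's axis
- shell3_c (a point): centre of a connector shell: a stubby metal cylinder, 26 mm diameter at its dark foot, 25 mm above, 28 mm tall, about 40 g; at the start it stands on the tip tray in a two-by-two group. Its z axis is the cylinder's axis

How it is judged:
By the outcome, as a careful person would: the job done as asked, in the order asked, and still so for the second after the job is handed in, while the arm keeps its last pose, push and grip.
It also fails if it takes over 61 s, if anything falls off the work surface, if the arm or the gripper's body presses on something with over 40 N, if the wrist force passes 120 N, or if a joint passes its speed limit or range.

ROBOT

A 6-joint arm with a two-finger parallel gripper is mounted at the origin on the work surface. World frame = base frame: x ahead of the robot, y to its left, z up, the work surface at z = 0. Lengths are in mm, angles in rad, forces in N, time in s.
With the tool pointing down it reaches from about 425 to 950 mm from the base axis. Payload 3.5 kg.
Tool frame: the origin (TCP) lies between the finger pads; the fingertips stand ahead of it and the grasp point (between the pads) is the TCP (r.tips_ahead is the z of the fingertips in the tool frame, in mm); z points along the fingers, x is the direction in which the jaws open and shut, and the axes are right-handed (so a half turn about z gives the same grasp; the last joint's range is limited). The gripper opens to 85 mm and grips with 20 to 120 N. Pads are 22 mm wide; open, the fingers measure 114 mm over their backs; the gripper's body (76 mm by 85 mm) begins 54 mm behind the grasp point. The pads swing forward as they close: fully open they stand 13 mm farther back than shut.
Start: joints at [-1.448, 0.286, 1.577, -0, 1.279, -0.15], TCP at [181.889, -650.017, 250.325] pointing down, gripper open.
Joint ranges: [-2.77, 2.77], [-0.9, 2.22], [0.21, 2.48], [-1.53, 4.67], [0.24, 2.81], [-2.84, 2.84]. Speed limits (rad/s): [2.79, 2.79, 3.14, 3.14, 3.14, 3.14].

INTERFACE

Orientations are given as a 3x3 rotation matrix whose columns are the frame's x, y, z axes.
In Python, from workcell import sensors, read_camera, camera_info, r gives the robot as it stands.
- The arm moves only by the tool move_arm, never from a script. Its arguments are lists of equal length, an entry for each row: "translation": the shift along the tool's x, y, z in cm, a list of three; "roll": the turn about the tool's z in rad. In form: {"translation": [[x, y, z], ...], "roll": [roll, ...]}. A call has 1 to 10 rows; each row shifts and turns the commanded pose from where the row before left it, along the tool's axes as they then stand; what a row does not reach is not made up. A row lasts 1/12 s, in which the tool goes at most 41.7 mm and 7.16 degrees, less where a joint would pass 70% of its speed; a pose out of reach is approached as far as the arm can. A call with a gripper value outside its range is refused whole. "gripper" is the gripper's target within -1 to 1 (shut at 1, half-way at 0, fully open at -1), set as the call begins (left out, the last holds). The fingers move at their own pace and stop on an object; "force" is the grip in N (left out, the last holds). Time passes only in rows, so rows that do not move let the fingers close. It gives the time, the measured TCP pose, the force and the opening at its end, in the units of the state.
- sensors.observe(): the state, without advancing time (a new reading comes with each control period).
- read_camera(name): name is "scene" or "top"; returns the picture (400x640x3 uint8, blue, green, red); there is no depth.
- camera_info(name): a dict with "intrinsics" (3x3 intrinsics, pixels), "D" ([k1, k2, p1, p2, k3] as OpenCV has them; the pictures are not rectified), "R" (3x3) and "t" (3): a world point X has camera coordinates R X + t. Camera axes: x right, y down, z forward; pixel columns grow to the right and rows downward; lengths in mm; the calibration is good to about 2 mm. A picture is of the moment at which its call begins. camera_info takes no time and is no camera call.
- r.sign_off(): hands the job in, once; it reports no verdict.
The state is a dict: "time_s": time; "joint_pos": joint angles; "joint_vel": joint speeds; "tau": joint torques, N m; "eef_pos": TCP position; "orientation": TCP orientation; "contact_force": force on the tool from outside, world axes, zero at the start; "torque": the same for the moment, N m; "gripper_width": finger opening in mm.
Only numpy, scipy, OpenCV 4.12 (cv2) and the standard library are available. Lean on these libraries where they do the work, as an engineer would, in place of code of your own. Each camera call takes 0.05 s, during which the arm holds its last target. There are 200 camera calls.

## Working session

There is one attempt and no reset: what is moved stays moved. The work goes in short steps, Python scripts to look and compute and a tool call to move; the robot and the scene stay as the last step left them, time stands still between calls to the robot, and variables do not carry over. Pictures are saved under pics/ and viewed, about 8 in all and at most 12, crops included, and the job is handed in when it is done.

Besides the shell and the picture viewer there is one more tool, called after "Request:" in YAML: its name, and indented under it one key for each argument. move_arm: Moves the arm, as the interface text tells. Its arguments: {"type":"object","properties":{"translation":{"type":"array"},"roll":{"type":"array"},"gripper":{"type":"number"},"force":{"type":"number"}},"required":["translation","roll"]}

```bash
mkdir -p pics; ls; python3 - <<'E'
from workcell import sensors, read_camera, camera_info, r
import cv2, numpy as np
np.set_printoptions(precision=4,suppress=True)
for n in("scene","top"):
    cv2.imwrite(f"pics/{n}0.png",read_camera(n)); print(n,camera_info(n))
print(sensors.observe(), r.tips_ahead)
E
```

```text
pics
scene {'intrinsics': array([[387.6637,   0.    , 320.0454],
       [  0.    , 387.6637, 194.621 ],
       [  0.    ,   0.    ,   1.    ]]), 'D': array([-0.0166,  0.    ,  0.    ,  0.    ,  0.    ]), 'R': array([[ 0.8286,  0.5595,  0.0195],
       [ 0.349 , -0.4889, -0.7995],
       [-0.4378,  0.6693, -0.6003]]), 't': array([-488.5965, -106.706 , 1478.4024])}
top {'intrinsics': array([[403.7789,   0.    , 327.6512],
       [  0.    , 403.7789, 201.524 ],
       [  0.    ,   0.    ,   1.    ]]), 'D': array([0.0287, 0.    , 0.    , 0.    , 0.    ]), 'R': array([[-0.0012, -1.    , -0.0027],
       [-0.9813,  0.0017, -0.1927],
       [ 0.1927,  0.0024, -0.9813]]), 't': array([ -22.7704,  588.2583, 1056.5741])}
{'time_s': 0.1, 'joint_pos': array([-1.448 ,  0.2871,  1.578 , -0.    ,  1.2786, -0.15  ]), 'joint_vel': array([-0.0004, -0.0022, -0.0006, -0.0003,  0.0003, -0.0002]), 'tau': array([  0.0005, -40.7298, -29.37  ,  -0.0002,   0.0034,  -0.    ]), 'eef_pos': array([ 181.8062, -649.4853,  249.0784]), 'orientation': array([[ 0.2694, -0.963 , -0.0003],
       [-0.963 , -0.2694,  0.0021],
       [-0.0021, -0.0003, -1.    ]]), 'contact_force': array([0.8103, 0.4734, 0.1858]), 'torque': array([ 0.0001,  0.0386, -0.0003]), 'gripper_width': 85.36293395992043} 19.0
```

View pics/scene0.png

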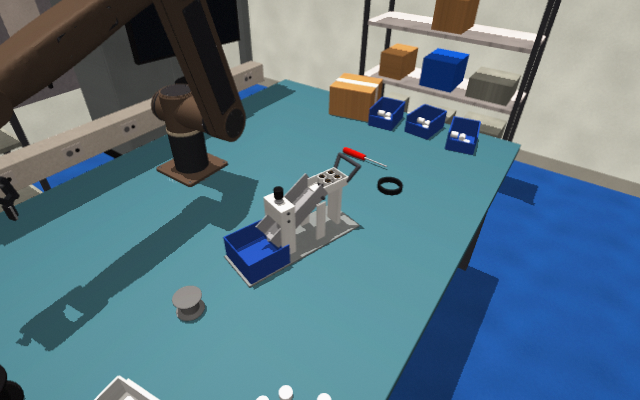

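View pics/top0.png

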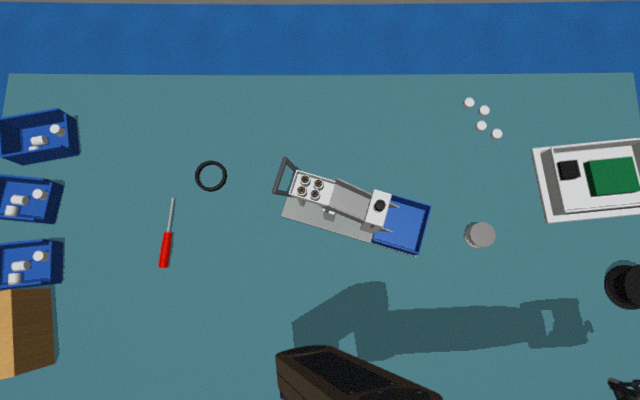

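The scene view shows the knob at about (279,192) and the tray bar near (348,163). In the top view the knob is at (380,205) and the bar at about (281,176). I'll enlarge both crops for exact pixels.

```bash
python3 - <<'E'
import cv2, numpy as np
a=cv2.imread("pics/scene0.png")[140:290,215:375]; b=cv2.imread("pics/top0.png")[145:265,265:440]
a=cv2.resize(a,None,fx=2.5*1.6,fy=4,interpolation=cv2.INTER_CUBIC)
cv2.imwrite("pics/sc.png",a)
b=cv2.resize(b,None,fx=4,fy=4,interpolation=cv2.INTER_CUBIC)
cv2.imwrite("pics/tc.png",b)
E
```

```text
(no output)
```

View pics/sc.png

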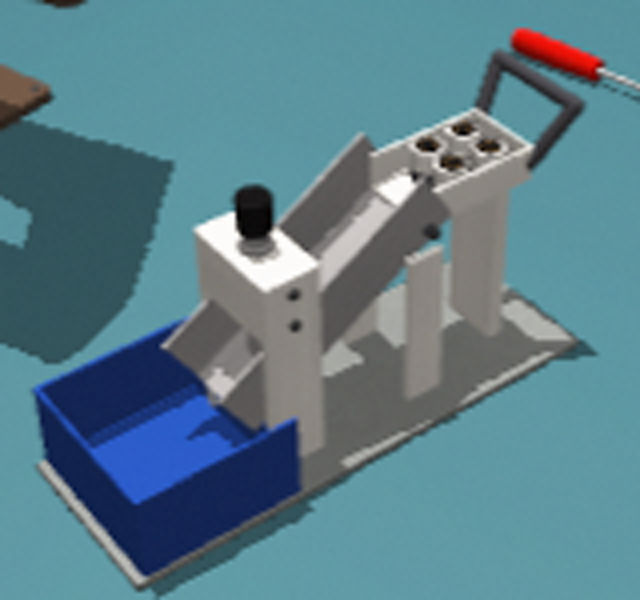

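View pics/tc.png

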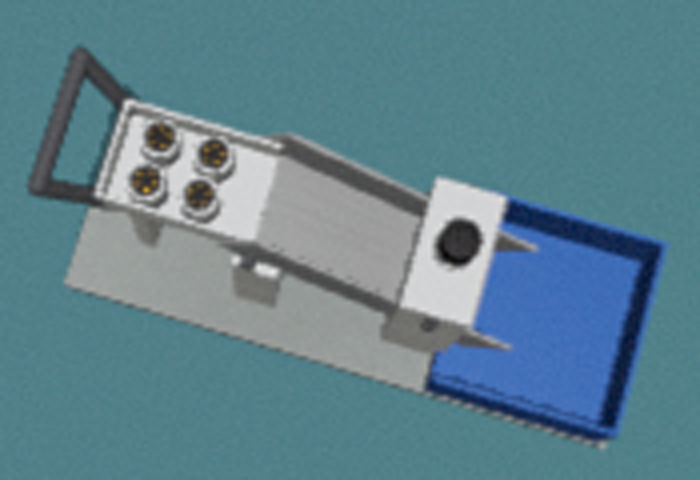

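The scene crop shows the knob centre at about crop (254,212), which is full-image (278,193), and the bar ends at crop (498,58) and (578,105). In the top crop the knob is at (459,241), and the bar ends are at (81,52) and (37,188). Four shells stand in the tray.

```bash
cat > h.py <<'E'
import cv2, numpy as np
from workcell import sensors, read_camera, camera_info, r
np.set_printoptions(precision=2,suppress=True)
def ray(n,p):
    c=camera_info(n); q=cv2.undistortPoints(np.array([[p]],float),c["intrinsics"],np.array(c["D"]))[0,0]
    R=np.array(c["R"]); return -R.T@np.array(c["t"]), R.T@np.array([*q,1.])
def onz(n,p,z):
    o,d=ray(n,p); return o+d*(z-o[2])/d[2]
def tri(ps,pt):
    (o1,d1),(o2,d2)=ray("scene",ps),ray("top",pt)
    s=np.linalg.lstsq(np.c_[d1,-d2],o2-o1,rcond=None)[0]
    a,b=o1+s[0]*d1,o2+s[1]*d2
    return (a+b)/2,np.linalg.norm(a-b)
def proj(n,X):
    c=camera_info(n); R=np.array(c["R"])
    return cv2.projectPoints(np.array([X],float),cv2.Rodrigues(R)[0],np.array(c["t"],float),c["intrinsics"],np.array(c["D"]))[0][0,0]
E
python3 - <<'E'
from h import *
def blob(f,x0,x1,y0,y1):
    g=cv2.imread(f).max(2)[y0:y1,x0:x1]; m=(g<60).astype(np.uint8)
    n,l,s,c=cv2.connectedComponentsWithStats(m); i=1+np.argmax(s[1:,4]); print(f,s[i],c[i]+[x0,y0]); return c[i]+[x0,y0]
ks=blob("pics/scene0.png",270,288,183,200); kt=blob("pics/top0.png",372,388,196,215)
u=lambda p,o:(np.array(p)+.5)/4-.5+o
S=[u(p,[215,140]) for p in((498,58),(578,105))]; T=[u(p,[265,145]) for p in((81,52),(37,188))]
k,e=tri(ks,kt);print("knob",k,e)
B=[tri(a,b) for a,b in zip(S,T)]; print("bar ends",B, np.linalg.norm(B[0][0]-B[1][0]))
print("tops", onz("top",kt,203.5+6),onz("scene",ks,203.5),[onz("top",t,211) for t in T],[onz("scene",t,211) for t in S])
m=(B[0][0]+B[1][0])/2; d=m-k; print("mid",m,"d",np.hypot(*d[:2]),np.arctan2(d[1],d[0]))
for n,ps in(("top",[(664,245),(612,437)]),("scene",[(37,388),(135,503)])):
    o=[265,145] if n=="top" else [215,140]
    print(n,"bin rim",[onz(n,u(p,o),78) for p in ps])
E
```

```text
pics/scene0.png [  4   4   9  13 106] [277.97 192.86]
pics/top0.png [ 3  5 10 10 72] [379.32 205.33]
knob [ 550.47 -147.01  202.42] 0.6541594987137722
bar ends [(array([633.86,  59.52, 257.09]), np.float64(44.784035305303654)), (array([615.1 , 126.61, 161.58]), np.float64(52.11910755472707))] 118.21975792148616
tops [ 548.91 -146.33  209.5 ] [ 551.65 -147.87  203.5 ] [array([666.5 ,  79.41, 211.  ]), array([582.26, 104.01, 211.  ])] [array([584.49, 102.77, 211.  ]), array([665.69,  80.9 , 211.  ])]
mid [624.48  93.06 209.33] d 251.22096410063003 1.271777363752869
top bin rim [array([ 571.71, -301.  ,   78.  ]), array([ 443.3 , -260.34,   78.  ])]
scene bin rim [array([ 446.95, -262.13,   78.  ]), array([ 573.38, -302.21,   78.  ])]
```

Request:
move_arm:
  translation:
    - [0, 0, -0.8]
    - [0, 0, -0.8]
    - [0, 0, -0.8]
    - [0, 0, -0.8]
    - [0, 0, -0.8]
    - [-2, -0.5, 0]
    - [-3.5, -0.85, 0]
    - [-3.5, -0.85, 0]
    - [-3.5, -0.85, 0]
    - [-3.5, -0.85, 0]
  roll: [0.115, 0.115, 0.115, 0.115, 0.115, 0, 0, 0, 0, 0]
  gripper: -0.3
  force: 25

```text
time_s: 0.93
eef_pos: [267.1, -507.2, 289.5]
orientation: [[-0.298, -0.954, -0.0], [-0.954, 0.298, 0.001], [-0.001, 0.001, -1.0]]
contact_force: [0.8, 0.4, 0.8]
gripper_width: 55.5
```

Request:
move_arm:
  translation:
    - [-3.5, -0.85, 0]
    - [-3.5, -0.85, 0]
    - [-3.5, -0.85, 0]
    - [-3.5, -0.85, 0]
    - [-3.5, -0.85, 0]
    - [-3.5, -0.85, 0]
    - [-3.5, -0.85, 0]
    - [-3.5, -0.85, 0]
    - [-3.5, -0.85, 0]
    - [-3.5, -0.85, 0]
  roll: [0, 0, 0, 0, 0, 0, 0, 0, 0, 0]

```text
time_s: 1.77
eef_pos: [452.4, -198.2, 290.0]
orientation: [[-0.298, -0.955, -0.0], [-0.955, 0.298, 0.0], [-0.0, 0.0, -1.0]]
contact_force: [0.9, -0.7, 0.4]
gripper_width: 55.9
```

Request:
move_arm:
  translation:
    - [-3.5, -0.85, 0]
    - [-3.5, -0.85, 0]
    - [-3.5, -0.85, 0]
    - [-3.5, -0.85, 0]
    - [-3.5, -0.85, 0]
    - [-3.5, -0.85, 0]
    - [-3.5, -0.85, 0]
    - [-3.5, -0.85, 0]
    - [0, 0, 0]
    - [0, 0, 0]
  roll: [0, 0, 0, 0, 0, 0, 0, 0, 0, 0]
  gripper: 0

```text
time_s: 2.6
eef_pos: [600.4, 48.7, 289.3]
orientation: [[-0.295, -0.956, -0.002], [-0.956, 0.295, -0.0], [0.001, 0.002, -1.0]]
contact_force: [0.6, -0.7, -0.6]
gripper_width: 43.0
```

Request:
move_arm:
  translation:
    - [-2.4, -0.5, 0]
    - [-2.4, -0.5, 0]
    - [0, 0, 1.0]
    - [0, 0, 1.0]
    - [0, 0, 0.5]
    - [0, 0, 0]
    - [0, 0, 0]
  roll: [0, 0, 0, 0, 0, 0, 0]

```text
time_s: 3.18
eef_pos: [623.4, 88.7, 264.3]
orientation: [[-0.299, -0.954, -0.002], [-0.954, 0.299, -0.0], [0.001, 0.002, -1.0]]
contact_force: [-0.2, 0.1, 0.7]
gripper_width: 42.6
```

```bash
python3 - <<'E'
from h import *
s=sensors.observe(); print(s["time_s"],s["eef_pos"],s["joint_pos"])
a=read_camera("scene");b=read_camera("top")
for n,x,im in(("scene",(300,90),a),("top",(220,110),b)):
    print(n,"tcp",proj(n,s["eef_pos"]),"bar",proj(n,[624.7,92,211]))
v=[cv2.resize(im[y:y+130,x:x+130],None,fx=3,fy=3,interpolation=cv2.INTER_CUBIC) for im,x,y in((a,285,90),(b,220,110))]
cv2.imwrite("pics/bar1.png",np.hstack(v))
E
```

```text
3.1833 [623.36  88.69 264.29] [-0.02  0.18  1.68 -0.    1.29  1.86]
scene tcp [349.02 144.23] bar [348.82 159.81]
top tcp [277.93 168.86] bar [279.31 174.36]
```

View pics/bar1.png

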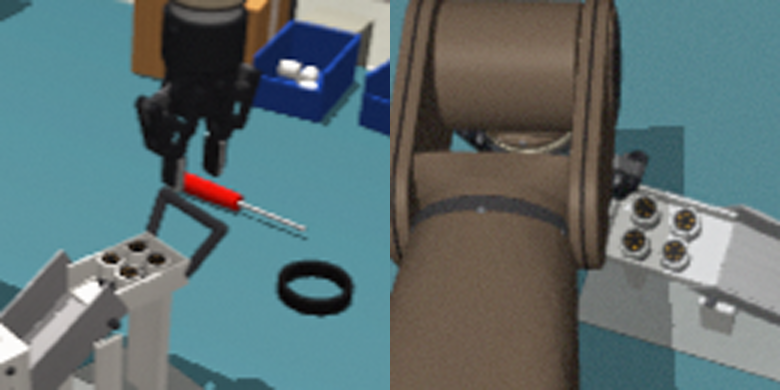

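The gripper is above the bar, centred on it, with one finger on each side (scene crop bar centre about (190,215)). Next I'll lower it.

Request:
move_arm:
  translation:
    - [-0.3, 0, 1.0]
    - [0, 0, 1.2]
    - [0, 0, 1.2]
    - [0, 0, 1.0]
    - [0, 0, 0.6]
    - [0, 0, 0.2]
    - [0, 0, 0]
    - [0, 0, 0]
  roll: [0, 0, 0, 0, 0, 0, 0, 0]

```text
time_s: 3.95
eef_pos: [625.2, 92.8, 213.5]
orientation: [[-0.298, -0.955, 0.0], [-0.955, 0.298, -0.0], [-0.0, -0.0, -1.0]]
contact_force: [-0.4, 0.3, -0.7]
gripper_width: 42.8
```

Request:
move_arm:
  translation:
    - [0, 0, 0]
    - [0, 0, 0]
    - [0, 0, 0]
    - [0, 0, 0]
    - [0, 0, 0]
    - [0, 0, 0]
    - [0, 0, 0]
    - [0, 0, 0]
  roll: [0, 0, 0, 0, 0, 0, 0, 0]
  gripper: 1
  force: 25

```text
time_s: 4.62
eef_pos: [625.3, 92.1, 214.2]
orientation: [[-0.298, -0.955, 0.001], [-0.955, 0.298, -0.001], [0.001, -0.001, -1.0]]
contact_force: [-2.4, -4.3, 5.4]
gripper_width: 11.1
```

Request:
move_arm:
  translation:
    - [0.2, 0, -0.42]
    - [0.2, 0, -0.42]
    - [0.2, 0, -0.42]
    - [0.25, 0, -0.4]
    - [0.25, 0, -0.4]
    - [0.25, 0, -0.4]
    - [0.28, 0, -0.38]
    - [0.28, 0, -0.38]
    - [0.28, 0, -0.38]
  roll: [0, 0, 0, 0, 0, 0, 0, 0, 0]

```text
time_s: 5.37
eef_pos: [619.1, 72.4, 249.9]
orientation: [[-0.298, -0.955, 0.002], [-0.955, 0.298, 0.002], [-0.003, -0.002, -1.0]]
contact_force: [6.0, 0.1, -2.5]
gripper_width: 11.1
```

Request:
move_arm:
  translation:
    - [0.32, 0, -0.34]
    - [0.32, 0, -0.34]
    - [0.32, 0, -0.34]
    - [0.35, 0, -0.31]
    - [0.35, 0, -0.31]
    - [0.35, 0, -0.31]
    - [0.38, 0, -0.27]
    - [0.38, 0, -0.27]
    - [0.38, 0, -0.27]
  roll: [0, 0, 0, 0, 0, 0, 0, 0, 0]

```text
time_s: 6.12
eef_pos: [610.3, 43.4, 279.2]
orientation: [[-0.297, -0.955, 0.005], [-0.955, 0.298, 0.004], [-0.006, -0.004, -1.0]]
contact_force: [4.5, 2.4, 1.4]
gripper_width: 11.3
```

Request:
move_arm:
  translation:
    - [0.41, 0, -0.23]
    - [0.41, 0, -0.23]
    - [0.41, 0, -0.23]
    - [0.43, 0, -0.19]
    - [0.43, 0, -0.19]
    - [0.43, 0, -0.19]
    - [0, 0, 0]
    - [0, 0, 0]
    - [0, 0, 0]
  roll: [0, 0, 0, 0, 0, 0, 0, 0, 0]

```text
time_s: 6.87
eef_pos: [602.8, 19.0, 292.8]
orientation: [[-0.297, -0.955, 0.006], [-0.955, 0.297, 0.003], [-0.004, -0.004, -1.0]]
contact_force: [2.0, 3.8, 5.8]
gripper_width: 11.0
```

```bash
python3 - <<'E'
from h import *
s=sensors.observe(); print(s["time_s"],s["eef_pos"],s["contact_force"],s["gripper_width"])
a=read_camera("scene");b=read_camera("top")
v=[cv2.resize(im[y:y+150,x:x+130],None,fx=3,fy=3,interpolation=cv2.INTER_CUBIC) for im,x,y in((a,240,125),(b,270,130))]
cv2.imwrite("pics/tip1.png",np.hstack(v))
E
```

```text
6.8667 [602.8   19.01 292.83] [2.01 3.81 5.82] 11.007040293901238
```

View pics/tip1.png

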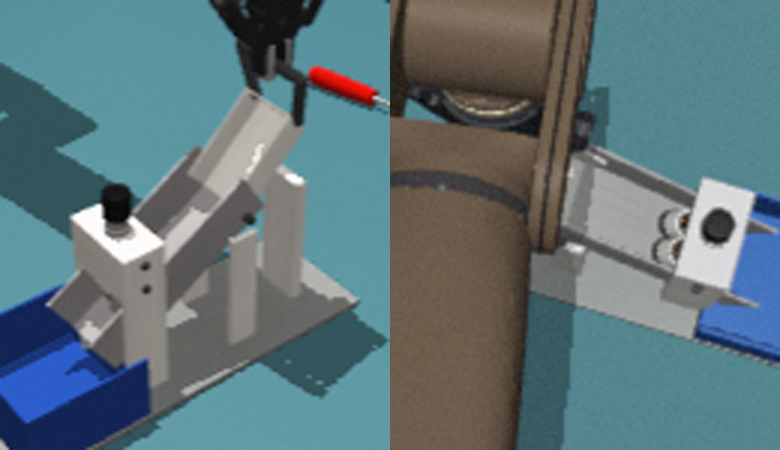

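The tray is empty. Two shells show queued at the guide in the top crop at about (675,235), and the other two must be under the block. The bin shows none. I'll let the tray down along the reverse arc.

Request:
move_arm:
  translation:
    - [-0.43, 0, 0.19]
    - [-0.43, 0, 0.19]
    - [-0.43, 0, 0.19]
    - [-0.41, 0, 0.23]
    - [-0.41, 0, 0.23]
    - [-0.41, 0, 0.23]
    - [-0.38, 0, 0.27]
    - [-0.38, 0, 0.27]
    - [-0.38, 0, 0.27]
  roll: [0, 0, 0, 0, 0, 0, 0, 0, 0]

```text
time_s: 7.72
eef_pos: [613.3, 53.4, 269.8]
orientation: [[-0.297, -0.955, 0.003], [-0.955, 0.297, 0.001], [-0.001, -0.002, -1.0]]
contact_force: [4.3, 2.4, 4.0]
gripper_width: 11.1
```

Request:
move_arm:
  translation:
    - [-0.35, 0, 0.31]
    - [-0.35, 0, 0.31]
    - [-0.35, 0, 0.31]
    - [-0.32, 0, 0.34]
    - [-0.32, 0, 0.34]
    - [-0.32, 0, 0.34]
    - [-0.28, 0, 0.38]
    - [-0.28, 0, 0.38]
    - [-0.28, 0, 0.38]
  roll: [0, 0, 0, 0, 0, 0, 0, 0, 0]

```text
time_s: 8.47
eef_pos: [621.4, 80.1, 237.3]
orientation: [[-0.298, -0.955, 0.001], [-0.955, 0.298, -0.0], [-0.0, -0.001, -1.0]]
contact_force: [4.7, 1.9, 2.0]
gripper_width: 10.9
```

Request:
move_arm:
  translation:
    - [-0.25, 0, 0.4]
    - [-0.25, 0, 0.4]
    - [-0.25, 0, 0.4]
    - [-0.2, 0, 0.42]
    - [-0.2, 0, 0.42]
    - [-0.2, 0, 0.42]
    - [0, 0, 0]
    - [0, 0, 0]
    - [0, 0, 0]
  roll: [0, 0, 0, 0, 0, 0, 0, 0, 0]

```text
time_s: 9.22
eef_pos: [625.1, 92.1, 213.0]
orientation: [[-0.298, -0.955, -0.0], [-0.955, 0.298, -0.001], [0.001, -0.0, -1.0]]
contact_force: [3.3, -1.5, 2.0]
gripper_width: 11.1
```

Request:
move_arm:
  translation:
    - [0, 0, 0]
    - [0, 0, 0]
    - [0, 0, 0]
    - [0, 0, 0]
    - [0, 0, 0]
    - [0, 0, -0.5]
    - [0, 0, -1.5]
    - [0, 0, -2.5]
    - [0, 0, -2.5]
    - [0, 0, -1]
  roll: [0, 0, 0, 0, 0, 0, 0, 0, 0, 0]
  gripper: 0

```text
time_s: 10.05
eef_pos: [626.3, 92.9, 298.1]
orientation: [[-0.298, -0.955, 0.006], [-0.955, 0.298, 0.0], [-0.002, -0.006, -1.0]]
contact_force: [0.1, 0.8, 2.3]
gripper_width: 42.8
```

Request:
move_arm:
  translation:
    - [1, 0, -1]
    - [2.5, 0, 0]
    - [3.5, 0, 0]
    - [3.5, 0, 0]
    - [3.5, 0, 0]
    - [3.5, 0, 0]
    - [3.5, 0, 0]
    - [2.5, 0, 0]
    - [1, 0, 0]
    - [0.5, 0, 0]
  roll: [0, 0, 0, 0, 0, 0, 0, 0, 0, 0]

```text
time_s: 10.88
eef_pos: [549.5, -147.6, 302.4]
orientation: [[-0.3, -0.954, -0.002], [-0.954, 0.3, 0.001], [-0.0, 0.002, -1.0]]
contact_force: [0.3, -0.3, -0.7]
gripper_width: 42.4
```

Request:
move_arm:
  translation:
    - [0, 0, 0]
    - [0, 0, 0]
    - [0, 0, 0]
    - [0, 0, 0]
  roll: [0, 0, 0, 0]

```text
time_s: 11.22
eef_pos: [550.9, -144.7, 303.2]
orientation: [[-0.296, -0.955, -0.0], [-0.955, 0.296, 0.0], [-0.0, 0.0, -1.0]]
contact_force: [1.0, 0.0, 0.4]
gripper_width: 42.6
```

```bash
python3 - <<'E'
from h import *
s=sensors.observe(); print(s["time_s"],s["eef_pos"],s["contact_force"],s["gripper_width"])
R=np.array(s["orientation"]); print("to knob, tool cm",R.T@(np.array([550.3,-147,205])-s["eef_pos"])/10)
a=read_camera("scene");b=read_camera("top")
v=[cv2.resize(im[y:y+150,x:x+130],None,fx=3,fy=3,interpolation=cv2.INTER_CUBIC) for im,x,y in((a,230,125),(b,270,130))]
cv2.imwrite("pics/knob1.png",np.hstack(v))
E
```

```text
11.2167 [ 550.94 -144.72  303.23] [0.95 0.   0.43] 42.610328322804115
to knob, tool cm [ 0.24 -0.01  9.82]
```

View pics/knob1.png

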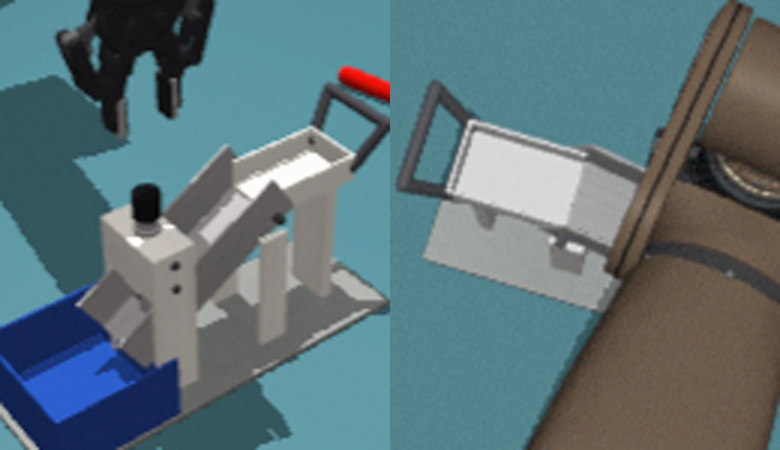

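The tray is down and empty in both views, the bin is empty, and the open gripper is over the knob at crop (147,205). I'll lower to it and grip.

Request:
move_arm:
  translation:
    - [0.2, 0, 1]
    - [0, 0, 2]
    - [0, 0, 2]
    - [0, 0, 2]
    - [0, 0, 1]
    - [0, 0, 1]
    - [0, 0, 0.5]
    - [0, 0, 0]
    - [0, 0, 0]
    - [0, 0, 0]
  roll: [0, 0, 0, 0, 0, 0, 0, 0, 0, 0]

```text
time_s: 12.15
eef_pos: [550.7, -148.1, 209.7]
orientation: [[-0.298, -0.955, 0.002], [-0.955, 0.298, -0.001], [0.0, -0.002, -1.0]]
contact_force: [0.2, -0.4, 0.3]
gripper_width: 42.5
```

```bash
python3 - <<'E'
from h import *
s=sensors.observe(); print(s["time_s"],s["eef_pos"],s["contact_force"],s["gripper_width"])
R=np.array(s["orientation"]); print("to knob, tool cm",R.T@(np.array([550.3,-147,205])-s["eef_pos"])/10)
a=read_camera("scene"); cv2.imwrite("pics/knob2.png",cv2.resize(a[140:240,225:335],None,fx=5,fy=5,interpolation=cv2.INTER_CUBIC))
E
```

```text
12.15 [ 550.75 -148.15  209.67] [ 0.23 -0.45  0.3 ] 42.46698241731069
to knob, tool cm [-0.1   0.08  0.47]
```

View pics/knob2.png

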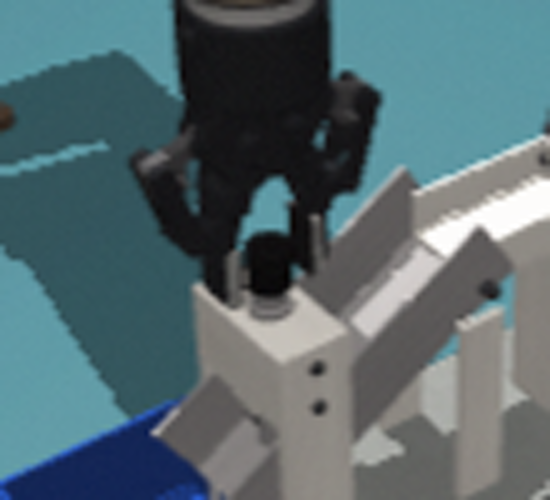

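The knob at crop (270,262) sits midway between the pads. I'll go 4 mm lower and grip.

Request:
move_arm:
  translation:
    - [-0.05, 0, 0.4]
    - [0, 0, 0]
    - [0, 0, 0]
  roll: [0, 0, 0]

```text
time_s: 12.45
eef_pos: [550.1, -147.3, 204.3]
orientation: [[-0.298, -0.955, -0.0], [-0.955, 0.298, 0.0], [-0.0, 0.0, -1.0]]
contact_force: [0.0, -0.4, 0.5]
gripper_width: 42.6
```

Request:
move_arm:
  translation:
    - [0, 0, 0]
    - [0, 0, 0]
    - [0, 0, 0]
    - [0, 0, 0]
    - [0, 0, 0]
    - [0, 0, 0]
  roll: [0, 0, 0, 0, 0, 0]
  gripper: 1
  force: 40

```text
time_s: 12.95
eef_pos: [550.3, -147.2, 204.5]
orientation: [[-0.298, -0.955, 0.0], [-0.955, 0.298, 0.0], [-0.0, -0.0, -1.0]]
contact_force: [-1.0, 1.5, 1.5]
gripper_width: 24.8
```

```bash
python3 - <<'E'
from h import *
s=sensors.observe(); R=np.array(s["orientation"]); print(s["time_s"],s["eef_pos"],R.T@s["contact_force"],s["torque"],s["gripper_width"])
E
```

```text
12.95 [ 550.26 -147.16  204.53] [-1.12  1.44 -1.51] [ 0.31 -0.01 -0.04] 24.812669543477963
```

Gripped at 24.8 mm with only about 2 N sideways. Now the lift, in stages, watching the side force.

Request:
move_arm:
  translation:
    - [0, 0, -0.2]
    - [0, 0, -0.3]
    - [0, 0, -0.3]
    - [0, 0, -0.4]
    - [0, 0, -0.4]
    - [0, 0, -0.4]
  roll: [0, 0, 0, 0, 0, 0]

```text
time_s: 13.45
eef_pos: [550.4, -147.3, 226.0]
orientation: [[-0.298, -0.955, 0.0], [-0.955, 0.298, 0.0], [-0.0, 0.0, -1.0]]
contact_force: [0.2, 2.1, -2.9]
gripper_width: 24.8
```

Request:
move_arm:
  translation:
    - [0, 0, -0.5]
    - [0, 0, -0.5]
    - [0, 0, -0.5]
    - [0, 0, -0.5]
  roll: [0, 0, 0, 0]

```text
time_s: 13.78
eef_pos: [550.4, -147.3, 245.8]
orientation: [[-0.298, -0.955, 0.001], [-0.955, 0.298, -0.0], [-0.0, -0.001, -1.0]]
contact_force: [-0.3, 2.2, -1.5]
gripper_width: 24.7
```

Request:
move_arm:
  translation:
    - [0, 0, -0.5]
    - [0, 0, -0.5]
    - [0, 0, -0.5]
    - [0, 0, -0.5]
    - [0, 0, 0]
    - [0, 0, 0]
  roll: [0, 0, 0, 0, 0, 0]

```text
time_s: 14.28
eef_pos: [550.4, -147.4, 265.1]
orientation: [[-0.298, -0.955, 0.001], [-0.955, 0.298, -0.0], [-0.0, -0.001, -1.0]]
contact_force: [0.6, 3.3, -0.8]
gripper_width: 25.0
```

Request:
move_arm:
  translation:
    - [0, 0, 0]
    - [0, 0, 0]
    - [0, 0, 0]
    - [0, 0, 0]
    - [0, 0, 0]
    - [0, 0, 0]
    - [0, 0, 0]
    - [0, 0, 0]
    - [0, 0, 0]
    - [0, 0, 0]
  roll: [0, 0, 0, 0, 0, 0, 0, 0, 0, 0]

```text
time_s: 15.12
eef_pos: [550.2, -147.3, 264.2]
orientation: [[-0.298, -0.955, -0.0], [-0.955, 0.298, 0.0], [-0.0, 0.0, -1.0]]
contact_force: [1.3, 2.2, -1.3]
gripper_width: 24.8
```

```bash
python3 - <<'E'
from h import *
s=sensors.observe(); R=np.array(s["orientation"]); print(s["time_s"],s["eef_pos"],R.T@s["contact_force"],s["torque"],s["gripper_width"])
a=read_camera("scene"); b=read_camera("top")
v=[cv2.resize(im[y:y+150,x:x+w],None,fx=3,fy=3,interpolation=cv2.INTER_CUBIC) for im,x,y,w in((a,215,135,150),(b,340,130,110))]
cv2.imwrite("pics/up1.png",np.hstack(v))
E
```

```text
15.1167 [ 550.16 -147.34  264.24] [-2.54 -0.59  1.31] [ 0.61 -0.22 -0.02] 24.81973833960812
```

View pics/up1.png

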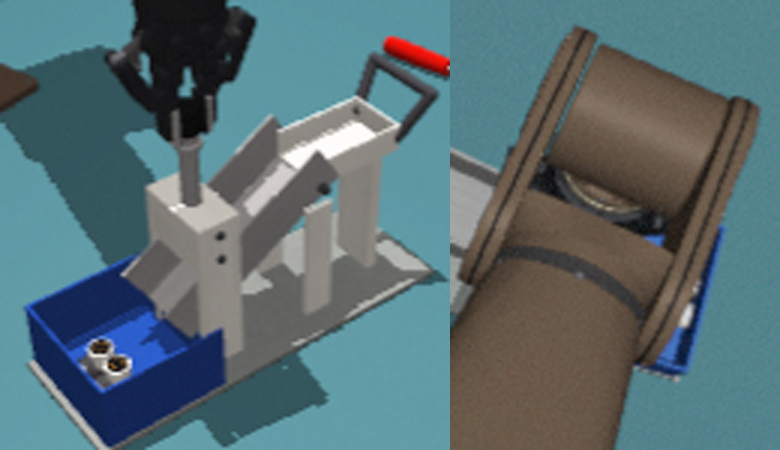

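The rod is up by about 60 mm, and two shells show in the bin at crop (100,350) and (118,365). I'll wait and look for the other two.

Request:
move_arm:
  translation:
    - [0, 0, 0]
    - [0, 0, 0]
    - [0, 0, 0]
    - [0, 0, 0]
    - [0, 0, 0]
    - [0, 0, 0]
    - [0, 0, 0]
    - [0, 0, 0]
    - [0, 0, 0]
    - [0, 0, 0]
  roll: [0, 0, 0, 0, 0, 0, 0, 0, 0, 0]

```text
time_s: 16.05
eef_pos: [550.1, -147.3, 264.2]
orientation: [[-0.298, -0.955, -0.0], [-0.955, 0.298, 0.0], [-0.0, 0.0, -1.0]]
contact_force: [1.6, 2.3, -2.1]
gripper_width: 24.9
```

```bash
python3 - <<'E'
from h import *
s=sensors.observe(); R=np.array(s["orientation"]); print(s["time_s"],s["eef_pos"],R.T@s["contact_force"],s["gripper_width"])
a=read_camera("scene"); b=read_camera("top"); cv2.imwrite("pics/s_now.png",a); cv2.imwrite("pics/t_now.png",b)
v=[cv2.resize(im[y:y+80,x:x+80],None,fx=5,fy=5,interpolation=cv2.INTER_CUBIC) for im,x,y in((a,220,205),(b,370,185))]
cv2.imwrite("pics/up2.png",np.hstack(v))
# bin floor outline in the scene view; hidden strip
ey=np.array([.298,.955,0]); ex=np.array([.955,-.298,0]); O=np.array([587.5,-27.6,0])
f=(571.7+446)/2
c=(np.array([571.7,-301,0])+[443.3,-260.3,0]+np.array([446.9,-262.1,0])+[573.4,-302.2,0])/4; print("bin end in feeder",(c-O)@ex,(c-O)@ey)
E
```

```text
16.05 [ 550.15 -147.34  264.24] [-2.7  -0.87  2.14] 24.88892925765313
bin end in feeder 0.4977750000000327 -265.8241499999999
```

View pics/up2.png

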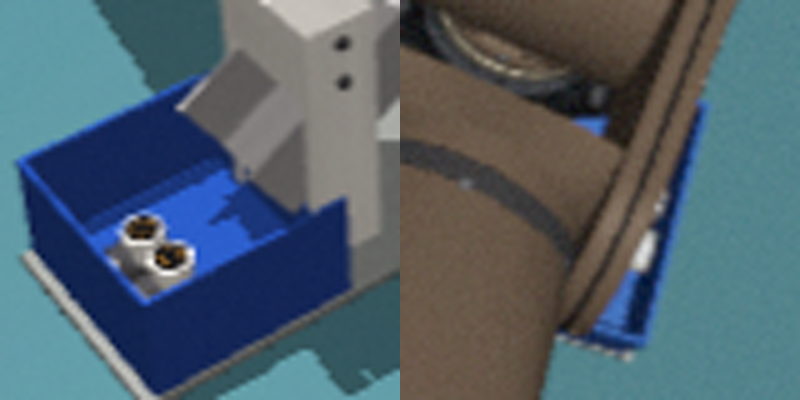

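```bash
python3 - <<'E'
from h import *
ey=np.array([.298,.955,0]); ex=np.array([.955,-.298,0]); O=np.array([587.5,-27.6,0])
loc=lambda P:np.array([(P-O)@ex,(P-O)@ey,P[2]])
for p in((248.2,250.2),(253.6,256)):
    P=onz("scene",p,40); print("shell feeder",loc(P),"in top",proj("top",P))
t=cv2.imread("pics/t_now.png"); m=((t.min(2)>150)).astype(np.uint8); m[:, :400]=0;m[:,440:]=0;m[:200]=0;m[252:]=0
n,l,s,c=cv2.connectedComponentsWithStats(m)
for i in range(1,n): print("white top blob",s[i],c[i],loc(onz("top",c[i],35)))
# visible part of the bin floor / chute for scene camera: which feeder points at z=26 hidden by walls
o,_=ray("scene",(0,0)); oc=loc(o); print("cam feeder",oc)
for x in(-50,-25,0,25,50):
    row=""
    for y in(-270+3,-250,-230,-210,-190,-170):
        P=np.array([x,y,40.]); d=oc-P; t1=(65-x)/d[0] if d[0]>0 else 9; t2=(-266-y)/d[1]
        h=lambda t:P[2]+t*d[2]
        row+=" "+("H" if (h(t1)<78 and -266<P[1]+t1*d[1]<-140) or (t2>0 and h(t2)<78 and abs(P[0]+t2*d[0])<65) else ".")
    print(x,row)
# top image with the bin outline, big crop brightened
a=cv2.imread("pics/s_now.png")[215:275,222:302]; b=t[195:260,395:440]
g=lambda im,k:np.clip(255*(cv2.resize(im,None,fx=k,fy=k,interpolation=cv2.INTER_CUBIC)/255.)**.5,0,255).astype(np.uint8)
A,B=g(a,6),g(b,6); H=max(A.shape[0],B.shape[0]); pad=lambda i:cv2.copyMakeBorder(i,0,H-i.shape[0],0,0,cv2.BORDER_CONSTANT)
cv2.imwrite("pics/up3.png",np.hstack([pad(A),pad(B)]))
E
```

```text
shell feeder [ -13.79 -223.07   40.  ] in top [404.85 231.17]
shell feeder [  14.42 -222.66   40.  ] in top [407.37 221.45]
white top blob [421 226   1   1   1] [421. 226.] [  14.29 -262.71   35.  ]
white top blob [417 232   4   7  18] [418.39 234.89] [ -11.81 -262.11   35.  ]
cam feeder [ 699.96 -557.81  811.73]
-50  . . . . . .
-25  . . . . . .
0  . . . . . .
25  . . . . . .
50  . H H H H H
```

View pics/up3.png

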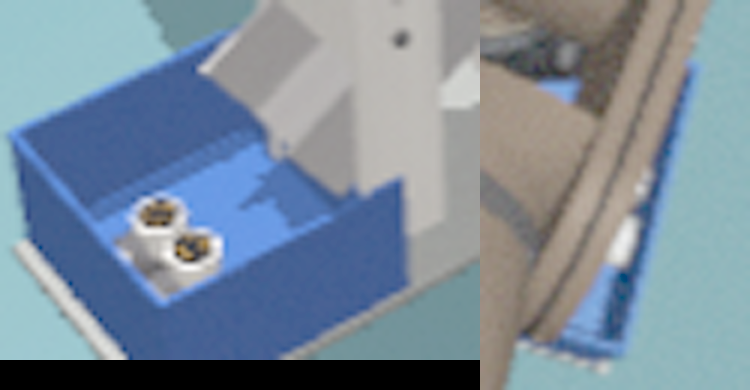

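The scene view shows two upright shells. The top view has two white patches at (418,235) and (421,226), about 34 mm beyond where those shells project. I'll check that these are different shells, and look for the grey tops of two lying ones in the scene view.

```bash
python3 - <<'E'
from h import *
print(tri((248.2,250.2),(418.4,234.9)),tri((253.6,256),(421,226)),tri((248.2,250.2),(421,226)),tri((253.6,256),(418.4,234.9)))
ey=np.array([.298,.955,0]); ex=np.array([.955,-.298,0]); O=np.array([587.5,-27.6,0])
for x in(-13,13): 
    for z in(25,37):
        P=O+ex*x-ey*250+[0,0,z]; p=proj("scene",P); print(x,z,"scene",p,"up3 px",(p-[222,215])*6,"top",proj("top",P))
a=cv2.imread("pics/s_now.png"); g=cv2.imread("pics/scene0.png")
m=(cv2.cvtColor(a,cv2.COLOR_BGR2HSV)[...,1]<90).astype(int)
for y in range(245,266): print(y,"".join(".#"[v] for v in m[y,230:265]))
E
```

```text
(array([ 507.48, -258.  ,   56.3 ]), np.float64(32.710042202329646)) (array([ 532.63, -265.84,   55.3 ]), np.float64(34.547957486912054)) (array([ 525.18, -266.27,   73.55]), np.float64(20.937707534818312)) (array([ 514.88, -257.46,   37.58]), np.float64(46.853145240180226))
-13 25 scene [240.26 258.51] up3 px [109.54 261.05] top [413.35 234.43]
-13 37 scene [239.8  255.44] up3 px [106.79 242.66] top [414.25 233.94]
13 25 scene [245.01 264.06] up3 px [138.09 294.38] top [415.75 225.59]
13 37 scene [244.58 260.99] up3 px [135.49 275.94] top [416.66 225.01]
245 ...................................
246 ...................................
247 ...................................
248 ................##.###.............
249 ...............##....##............
250 ...............#.######............
251 ..............##.....##............
252 ..............###..####............
253 ..............#############........
254 .............##########.####.......
255 ...........##############..##......
256 ............#########..##..##......
257 ............##########..#####......
258 ..............###############......
259 #..............##############......
260 #...............############.......
261 ##...............#########.........
262 ###...............######...........
263 ####..............####.............
264 ####...............#...............
265 .#####.............................
```

The two sets of patches miss each other by over 30 mm when triangulated, so they are different shells. That makes two upright at y ≈ -223 mm and two lying against the bin's end wall at x ≈ ±13 mm, four in all. The rod is still held at +60 mm, so I'm handing in.

```bash
python3 - <<'E'
from h import *
s=sensors.observe(); print(s["time_s"],s["eef_pos"],s["contact_force"],s["gripper_width"]); print(r.sign_off())
E
```

```text
16.15 [ 550.14 -147.33  264.25] [ 0.67  3.03 -2.18] 24.77962466431058
the job is handed in; nothing more can be done
None
```

I lifted the tray by its bar to about 0.8 rad and the shells slid into the chute against the stop rod. I let the tray down and released it. I then pulled the rod straight up 60 mm by its knob and handed in at 16.2 s, still holding it.

- **Rod and grip:** at the last check the gripper was at z = 264.2 mm, up from 204.5 mm when it gripped. It was still closed on the knob at 24.8 mm, with about 3 N sideways.
- **Tray:** it was down and empty in the pictures, and the bin stayed empty until the rod was raised.
- **Shells:** I count all four in the bin, though the evidence for two of them is partly indirect. Two stand upright in plain view. The other two, against the bin's end wall, were mostly hidden by the arm and the wall. I inferred them from two white patches in the top view and a pale patch in the scene view. Triangulation put those patches more than 30 mm off the visible pair, so they are separate shells.
- **Not seen:** the chute under the guide block was never directly visible, so it is clear only by that count.

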